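# Index the vial carousel to the open vial and lock it

### The arm

A 6-joint arm with a two-finger parallel gripper is mounted at the origin on a cart in front of the work surface, level with it; the furniture and walls round the work are solid. World frame = base frame: x ahead of the robot, y to its left, z up, the work surface at z = 0. Lengths are in m, angles in rad, forces in N, time in s.
With the tool pointing down it reaches from about 0.35 to 0.85 m from the base axis. Payload 8.1 kg.
Tool frame: the origin (TCP) lies at the very end of the fingers, on their centre line; the grasp point (between the pads) lies 19 mm behind it; z points along the fingers, y is the line along which they close (so a half turn about z gives the same grasp; the last joint's range is limited). The gripper opens to 93 mm and grips with 3 to 60 N. Pads are 15 mm wide; open, the fingers measure 128 mm over their backs; the gripper's body (75 mm by 188 mm) begins 65 mm behind the grasp point.
Start: joints at [-1.368, 0.13, 1.488, -0, 1.523, -0.085], TCP at [0.17, -0.575, 0.219] pointing down, gripper open.
Joint ranges: [-2.96, 2.96], [-0.89, 2.26], [0.02, 2.5], [-1.34, 4.48], [0, 2.73], [-2.66, 2.66]. Speed limits (rad/s): [2.39, 2.39, 2.79, 3.14, 3.14, 3.14].

### API

Orientations are given as a rotation vector (axis times angle).
In Python, from plant import monitor, eyes, ticket gives the robot as it stands.
- The arm moves only by the tool arm_command, never from a script. Its argument "deltas" is a list that holds one entry, the list of rows, each a list of 6 numbers: the shift along the world's x, y, z in cm, then the turn, a rotation vector about the world's x, y, z in degrees. In form: [[[tx, ty, tz, rx, ry, rz], ...]]. A call has 1 to 12 rows; each row shifts and turns the commanded pose from where the row before left it; what a row does not reach is not made up. A row lasts 1/12 s, in which the tool goes at most 41.7 mm and 7.16 degrees, less where a joint would pass 70% of its speed; a pose out of reach is approached as far as the arm can. A call is refused whole if a number of a shift passes 4.17 or a number of a turn 7.16, either way. A call with a gripper value outside its range is refused whole. "gripper" is the opening, from -1 (shut) to 1 (fully open), set as the call begins (left out, the last holds). The fingers move at their own pace and stop on an object; "squeeze" is the grip in N (left out, the last holds). Time passes only in rows, so rows that do not move let the fingers close. It gives the time, the measured TCP pose, the force, the opening and the grip force at its end, in the units of the state.
- monitor.read_state(): the state, without advancing time (a new reading comes with each control period).
- eyes.read_camera(name): name is "scene" or "top" or "wrist"; returns the picture (384x512x3 uint8, blue, green, red); there is no depth.
- eyes.camera_model(name): a dict with "fx", "fy", "cx", "cy" (pixels), "rvec" (rotation vector, rad) and "tvec" (3), from world to camera coordinates, as OpenCV has them. Camera axes: x right, y down, z forward; pixel columns grow to the right and rows downward; lengths in m; the calibration is good to about 2 mm. The wrist camera is an equidistant fisheye: a pixel r from the principal point sees the ray r / f radians off the axis. A picture is of the moment at which its call begins: read the wrist's pose just before it. camera_model takes no time and is no camera call; for the wrist camera it gives the pose at the moment of the call.
- ticket.close_job(): hands the job in; it is judged then, once.
The state is a dict: "t": time; "q": joint angles; "dq": joint speeds; "joint_torque": joint torques, N m; "tool_pos": TCP position; "orientation": TCP orientation; "force": force on the tool from outside, world axes, zero at the start; "wrist_torque": the same for the moment, N m; "opening": finger opening in m; "gripper_force": force on a finger pad.
Only numpy, scipy, OpenCV 4.12 (cv2) and the standard library are available. Lean on these libraries where they do the work, as an engineer would, in place of code of your own. Each camera call takes 0.05 s, during which the arm holds its last target. There are 200 camera calls.

### The job

The vial now under the filling needle is full and capped: bring the carousel's one open vial, the one without a cap, under the needle. With a fingertip push the lock lever's peg outwards until the lever is fully open, turn the wheel by pushing on the pins of its spokes, then push the lever fully home so that its fork locks the wheel there. Only push, never grip: do not touch or lift the vials, and leave the filling head and the things round about alone.

Things in the scene. Friction and masses are not known exactly. Their poses are not given: they have to be found in the camera images.
- stand: fixed grey stand of a hand-turned vial carousel. Origin on the bench under the wheel's axis, z up; its front (-x) faces the robot; 'stand' offsets below are in its axes, mm. Base disc 124 mm across with two low tongues (top 17 mm): one carries the lever's pivot at (-80,-60), the other, at -60 degrees, the filling head. Elsewhere only bench lies under the finger pins
- wheel (a joint): turn of the vial wheel about the stand's upright axis, rad, counter-clockwise from above positive, 0 at the start (locked). Turns freely either way, light friction (1 N at a pin), stays where left. Dark steel disc 116 mm across, z 23-31 mm, six cups at 40 mm radius, 60 degrees apart, one vial each, and in line with each cup a steel spoke ending in an upright pin
- pin_0 (a point): point 60 mm above the bench on the upright white finger pin at the end of spoke 0: pin 10 mm thick, 80 mm from the wheel's axis, from 21 to 74 mm above the bench; at the start it stands at 0 degrees in the stand frame (counter-clockwise from +x). Push it sideways to turn the wheel. The space (80 mm) between neighbouring pins is free above 33 mm height
- pin_1 (a point): point 60 mm above the bench on the upright white finger pin at the end of spoke 1: pin 10 mm thick, 80 mm from the wheel's axis, from 21 to 74 mm above the bench; at the start it stands at 60 degrees in the stand frame (counter-clockwise from +x). Push it sideways to turn the wheel. The space (80 mm) between neighbouring pins is free above 33 mm height
- pin_2 (a point): point 60 mm above the bench on the upright white finger pin at the end of spoke 2: pin 10 mm thick, 80 mm from the wheel's axis, from 21 to 74 mm above the bench; at the start it stands at 120 degrees in the stand frame (counter-clockwise from +x). Push it sideways to turn the wheel. The space (80 mm) between neighbouring pins is free above 33 mm height
- pin_3 (a point): point 60 mm above the bench on the upright white finger pin at the end of spoke 3: pin 10 mm thick, 80 mm from the wheel's axis, from 21 to 74 mm above the bench; at the start it stands at 180 degrees in the stand frame (counter-clockwise from +x). Push it sideways to turn the wheel. The space (80 mm) between neighbouring pins is free above 33 mm height
- pin_4 (a point): point 60 mm above the bench on the upright white finger pin at the end of spoke 4: pin 10 mm thick, 80 mm from the wheel's axis, from 21 to 74 mm above the bench; at the start it stands at 240 degrees in the stand frame (counter-clockwise from +x). Push it sideways to turn the wheel. The space (80 mm) between neighbouring pins is free above 33 mm height
- pin_5 (a point): point 60 mm above the bench on the upright white finger pin at the end of spoke 5: pin 10 mm thick, 80 mm from the wheel's axis, from 21 to 74 mm above the bench; at the start it stands at 300 degrees in the stand frame (counter-clockwise from +x). Push it sideways to turn the wheel. The space (80 mm) between neighbouring pins is free above 33 mm height
- lock_lever (a joint): angle of the flat steel lock lever about its upright pivot, rad, counter-clockwise positive: 0 (start) = home, its fork round the pin at 180 degrees in stand, so the wheel cannot turn; 0.5 = fully open, fork swung out to the robot's side (clear of all pins from 0.4). Stays where left; 1.5 N at the peg. The flared fork catches a pin up to 7 mm off line and centres it; slot 13 mm
- lever_peg (a point): point 60 mm above the bench on the upright white peg at the lever's free end: 12 mm thick, 27-74 mm above the bench, 115 mm from the pivot; at home it is at (-112, 50) in stand. Push it away from the wheel (to the robot) to open, towards the wheel to close
- filling_head: fixed steel post 12 mm thick at radius 100 mm, -60 degrees in the stand frame (away from the robot, to the right), 129 mm tall, with an aluminium bracket at 101-123 mm height reaching in to the nozzle over the wheel; hose barb up to 146 mm. Do not bump it
- needle_tip (a point): lower end of the filling needle, 90 mm above the bench, over the cup place at radius 40 mm and -60 degrees in the stand frame; 6 mm above the vial caps
- open_vial: the one vial without a cap: clear open glass vial 22 mm across, 44.5 mm tall with an open 18 mm neck; origin at the centre of its underside, 34 mm above the bench when seated. Starts in any cup but the one under the needle
- capped_0: capped screw vial, white ribbed cap 24 mm across, glass 22 mm across, 50 mm tall; origin at the centre of its underside; stands loose in a cup of the wheel; leave untouched
- capped_1: capped screw vial, white ribbed cap 24 mm across, glass 22 mm across, 50 mm tall; origin at the centre of its underside; stands loose in a cup of the wheel; leave untouched
- capped_2: capped screw vial, white ribbed cap 24 mm across, glass 22 mm across, 50 mm tall; origin at the centre of its underside; stands loose in a cup of the wheel; leave untouched
- capped_3: capped screw vial, white ribbed cap 24 mm across, glass 22 mm across, 50 mm tall; origin at the centre of its underside; stands loose in a cup of the wheel; leave untouched
- capped_5: capped screw vial, white ribbed cap 24 mm across, glass 22 mm across, 50 mm tall; origin at the centre of its underside; stands loose in a cup of the wheel; leave untouched (it starts under the needle)
- graphite: black plate 78x60x9 mm, lying left of the stand; bystander, leave alone; origin under its centre
- weight: small steel knobbed weight, 26 mm across, 34 mm tall, behind the stand to the right; bystander, leave alone; origin under its centre
- tape: roll of white tape, 48 mm across, 12 mm high, behind the stand to the right; bystander, leave alone; origin under its centre
Things that resemble listed ones, but are neither listed nor needed, are in the scene too. Leave any orange look-alike of the open_vial alone.

How it is judged:
On the way, in this order (a step that is already met when the one before it is completed fails the run):
1. the lock lever is swung open (past 0.4 rad) (value of joint lock_lever above 0.4 rad), for 0.1 s.
2. with the lever open (past 0.1 rad), the open vial is brought under the needle (within 8 mm) (horizontal distance between open_vial and needle_tip below 0.008 m and value of joint lock_lever above 0.1 rad), for 0.1 s.
At the end, for the whole second after the job is handed in: the open vial stands under the needle (within 5 mm, seen from above), the lock lever is home (below 0.06 rad) and the wheel at rest; all six vials stand upright (within 0.2 rad) and fully down in their cups (horizontal distance between open_vial and needle_tip below 0.005 m and value of joint lock_lever below 0.06 rad and velocity of joint wheel between -0.05 and 0.05 rad/s and z of each of capped_0, capped_1, capped_2, capped_3, capped_5, open_vial in the frame of stand below 0.039 m and angle between each of capped_0, capped_1, capped_2, capped_3, capped_5, open_vial's own z axis and vertical below 0.2 rad); the robot touches nothing.
It fails at once if a vial is lifted out of its cup (15 mm) or tipped (0.4 rad) (z of any of capped_0, capped_1, capped_2, capped_3, capped_5, open_vial in the frame of stand above 0.049 m or angle between any of capped_0, capped_1, capped_2, capped_3, capped_5, open_vial's own z axis and vertical above 0.4 rad).
It fails at once if a vial is touched by the robot (more than 3 N) (contact force between any of the arm, the fingers and capped_0 above 3 N or contact force between any of the arm, the fingers and capped_1 above 3 N or contact force between any of the arm, the fingers and capped_2 above 3 N or contact force between any of the arm, the fingers and capped_3 above 3 N or contact force between any of the arm, the fingers and capped_5 above 3 N or contact force between any of the arm, the fingers and open_vial above 3 N).
It fails at once if the filling head is bumped (more than 3 N) (contact force between any of the arm, the fingers and filling_head above 3 N).
It fails at once if a bystander is moved (more than 20 mm) (distance of any of graphite, weight, tape from where it was at the start of the episode above 0.02 m).
It also fails if it takes over 67 s, if anything falls off the work surface, if the arm or the gripper's body presses on something with over 40 N, if the wrist force passes 120 N, or if a joint passes its speed limit or range.

## Working session

There is one attempt and no reset: what is moved stays moved. The work goes in short steps, Python scripts to look and compute and a tool call to move; the robot and the scene stay as the last step left them, time stands still between calls to the robot, and variables do not carry over. Pictures are saved under pics/ and viewed, at most 10 in all, crops included, and the job is handed in when it is done.

Besides the shell and the picture viewer there is one more tool, called after ">>>" by a JSON object that holds its "op" and its "data", one argument or row to a line. arm_command: Moves the arm, as the interface text tells. Its arguments: {"type":"object","properties":{"deltas":{"type":"array"},"gripper":{"type":"number"},"squeeze":{"type":"number"}},"required":["deltas"]}

```bash
mkdir -p pics; python3 - <<'E'
from plant import monitor, eyes
import cv2
s=monitor.read_state();print(s['t'],s['tool_pos'],s['orientation'],s['opening'])
for n in ("top","scene"):
    im=eyes.read_camera(n);cv2.imwrite(f"pics/{n}0.png",im);m=eyes.camera_model(n);print(n,m)
    cv2.imwrite(f"pics/{n}0b.png",cv2.resize(im,(800,600),interpolation=cv2.INTER_CUBIC))
E
```

```text
0.0 [ 0.17018972 -0.57477014  0.21759116] [-3.10732420e+00 -4.50213975e-01  1.92868950e-04] 0.09312338888901192
top {'fx': 377.30941117584445, 'fy': 377.30941117584445, 'cx': 257.1335976487807, 'cy': 190.4569649327781, 'rvec': array([ 2.13924744, -2.07657606,  0.21629062]), 'tvec': array([0.31134649, 0.52697109, 0.83030786])}
scene {'fx': 431.67213665722704, 'fy': 431.67213665722704, 'cx': 256.18097613735114, 'cy': 188.36543568517348, 'rvec': array([ 1.01497238, -2.33150315,  1.16870488]), 'tvec': array([0.617832  , 0.14813877, 0.83598548])}
```

View pics/top0b.png

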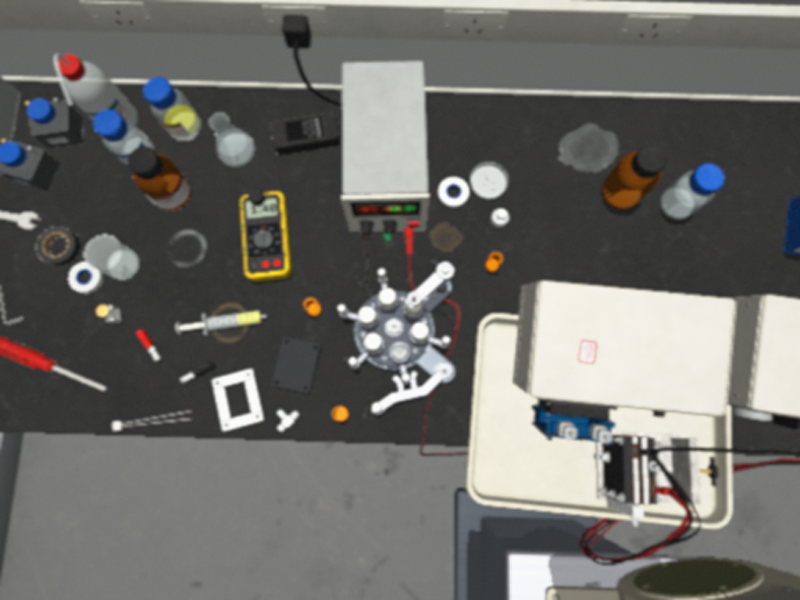

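View pics/scene0b.png

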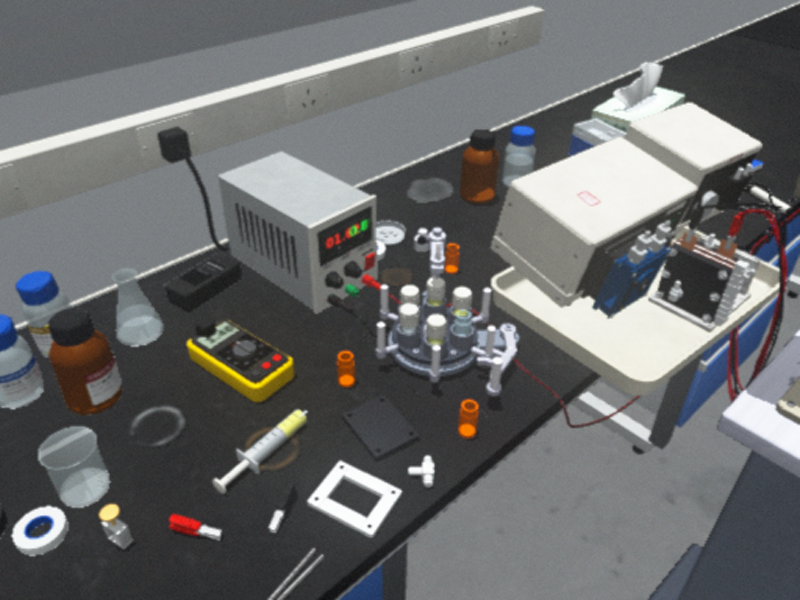

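Top view: wheel is centred at about (395,329) of the 800x600 picture, the lever peg is at (379,407), and the filling head is at (440,275). The open vial looks like the one at (399,350). I'll enlarge.

```bash
python3 - <<'E'
import cv2
a=cv2.imread("pics/top0.png")[160:270,205:305]
cv2.imwrite("pics/c1.png",cv2.resize(a,None,fx=5.4,fy=5.4,interpolation=cv2.INTER_CUBIC))
E
```

```text
(no output)
```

View pics/c1.png

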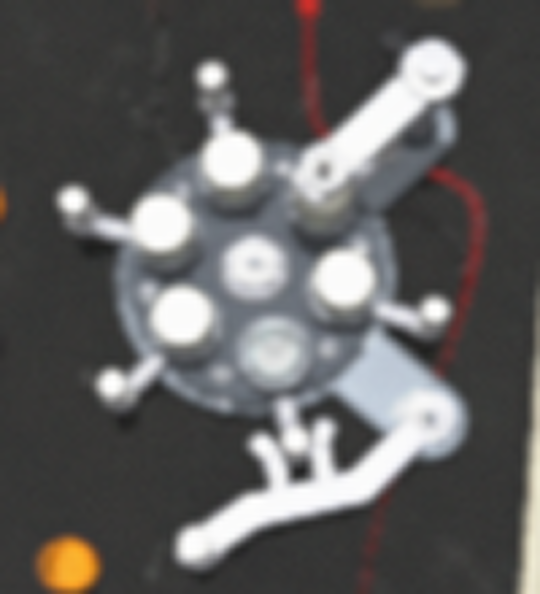

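```bash
cat >h.py <<'E'
import numpy as np,cv2
from scipy.optimize import least_squares
def proj(m,P):
    K=np.array([[m['fx'],0,m['cx']],[0,m['fy'],m['cy']],[0,0,1.]])
    return cv2.projectPoints(np.asarray(P,float),m['rvec'],m['tvec'],K,None)[0][:,0]
def back(m,uv,z):
    R=cv2.Rodrigues(m['rvec'])[0];c=-R.T@m['tvec'];uv=np.atleast_2d(uv)
    d=np.c_[(uv[:,0]-m['cx'])/m['fx'],(uv[:,1]-m['cy'])/m['fy'],np.ones(len(uv))]@R
    return c+d*((z-c[2])/d[:,2])[:,None]
E
python3 - <<'E'
from h import *
from plant import eyes
m=eyes.camera_model("top")
c=np.array([[212,75],[73,202],[115,388],[295,440],[435,312],[195,547]])
uv=(c+.5)/5.4-.5+[205,160]
a=np.radians([0,60,120,180,240]);L=np.r_[np.c_[80*np.cos(a),80*np.sin(a)],[[-112,50]]]/1e3
W=back(m,uv,.074)[:,:2];print(W)
def f(p):
    C,S=np.cos(p[2]),np.sin(p[2]);return (L@np.array([[C,S],[-S,C]])+p[:2]-W).ravel()
r=least_squares(f,[*W.mean(0),0]);print(r.x,np.degrees(r.x[2]));print(r.fun.reshape(-1,2)*1e3)
C,S=np.cos(r.x[2]),np.sin(r.x[2]);R=np.array([[C,S],[-S,C]])
for n,p in dict(pivot=(-80,-60),head=(50,-86.6)).items(): print(n,np.array(p)/1e3@R+r.x[:2])
print(back(m,[[324,245],[333,200]],.1), back(m,[[300,220],[302,300]],.02))
for th in (0.5,):
    d=np.array([-32,110]);d=np.array([d[0]*np.cos(th)-d[1]*np.sin(th),d[0]*np.sin(th)+d[1]*np.cos(th)]);print('open peg',d+[-80,-60],(d+[-80,-60])/1e3@R+r.x[:2])
E
```

```text
[[0.55302573 0.35875579]
 [0.49567664 0.41566059]
 [0.41738264 0.39410824]
 [0.39810204 0.31857428]
 [0.45320271 0.26141366]
 [0.35332573 0.35826622]]
[0.4746896  0.33837833 0.25824176] 14.796162688687913
[[-0.98888858  0.05301918]
 [-0.00672808 -0.08234603]
 [ 0.94002296  1.03952993]
 [-0.75967733 -0.62643027]
 [ 0.50658834 -0.23524055]
 [ 0.30868269 -0.14853227]]
pivot [0.41266522 0.25993742]
head [0.54514762 0.267419  ]
[[0.39183965 0.17836649 0.1       ]
 [0.49143403 0.15774838 0.1       ]] [[0.45555309 0.22194223 0.02      ]
 [0.2703472  0.21617083 0.02      ]]
open peg [-160.81945123   21.19246457] [0.31379069 0.31779783]
```

The camera fit gives the stand at (0.4747, 0.3384) with a yaw of 14.8°, residuals within about 1.1 mm. The open vial is in cup 3 (180°), so the wheel must turn +120°. I'll go up and across with the gripper shut.

>>> {"op": "arm_command", "data": {
  "deltas": [
    [[0, 0, 3.5, 0, 0, 0], [0, 0, 3.5, 0, 0, 0], [0, 0, 3.5, 0, 0, 0], [0, 0, 3.5, 0, 0, 0], [1.75, 3.6, 0, 0, 0, 0], [1.75, 3.6, 0, 0, 0, 0], [1.75, 3.6, 0, 0, 0, 0], [1.75, 3.6, 0, 0, 0, 0], [1.75, 3.6, 0, 0, 0, 0], [1.75, 3.6, 0, 0, 0, 0], [1.75, 3.6, 0, 0, 0, 0], [1.75, 3.6, 0, 0, 0, 0]]
  ],
  "gripper": -1,
  "squeeze": 10
}}

```text
t: 1.1
tool_pos: [0.3105, -0.2854, 0.3583]
orientation: [-3.109, -0.45, 0.0]
force: [1.4, -0.6, 0.5]
opening: 0.0172
gripper_force: 0.0
```

>>> {"op": "arm_command", "data": {
  "deltas": [
    [[1.75, 3.6, 0, 0, 0, 0], [1.75, 3.6, 0, 0, 0, 0], [1.75, 3.6, 0, 0, 0, 0], [1.75, 3.6, 0, 0, 0, 0], [1.75, 3.6, 0, 0, 0, 0], [1.75, 3.6, 0, 0, 0, 0], [1.75, 3.6, 0, 0, 0, 0], [1.75, 3.6, 0, 0, 0, 0], [0, 0, 0, 0, 0, 0]]
  ]
}}

```text
t: 1.85
tool_pos: [0.4516, 0.0067, 0.3577]
orientation: [-3.105, -0.46, 0.001]
force: [0.0, 0.1, 0.0]
opening: 0.0003
gripper_force: 0.0
```

>>> {"op": "arm_command", "data": {
  "deltas": [
    [[-0.8, 3.68, 0, 0, 0, 2.85], [-0.8, 3.68, 0, 0, 0, 2.85], [-0.8, 3.68, 0, 0, 0, 2.85], [-0.8, 3.68, 0, 0, 0, 2.85], [-0.8, 3.68, 0, 0, 0, 2.85], [-0.8, 3.68, 0, 0, 0, 2.85], [-0.8, 3.68, 0, 0, 0, 2.85], [-0.8, 3.68, 0, 0, 0, 2.85], [-0.8, 3.68, 0, 0, 0, 2.85], [-0.8, 3.68, 0, 0, 0, 2.85], [0, 0, 0, 0, 0, 0], [0, 0, 0, 0, 0, 0]]
  ]
}}

```text
t: 2.85
tool_pos: [0.3694, 0.3699, 0.3575]
orientation: [2.9, 1.207, -0.003]
force: [1.5, -0.8, -0.6]
opening: 0.0008
gripper_force: 0.0
```

>>> {"op": "arm_command", "data": {
  "deltas": [
    [[0, 0, -3.8, 0, 0, 0], [0, 0, -3.8, 0, 0, 0], [0, 0, -3.8, 0, 0, 0], [0, 0, -3.8, 0, 0, 0], [0, 0, -3.8, 0, 0, 0], [0, 0, -3.8, 0, 0, 0], [0, 0, -3.6, 0, 0, 0], [0, 0, 0, 0, 0, 0], [0, 0, 0, 0, 0, 0]]
  ]
}}

```text
t: 3.6
tool_pos: [0.3694, 0.3664, 0.0932]
orientation: [2.902, 1.199, -0.007]
force: [-0.2, -1.1, 1.1]
opening: 0.0002
gripper_force: 0.0
```

```bash
python3 - <<'E'
from plant import monitor, eyes
import cv2
s=monitor.read_state();print(s['t'],s['tool_pos'],s['q'],s['force'])
cv2.imwrite("pics/s1.png",cv2.resize(eyes.read_camera("scene")[130:290,190:390],(800,640))[:600])
E
```

```text
3.6 [0.36938918 0.36636243 0.09318328] [ 6.82940877e-01  1.80037138e-02  1.84129298e+00 -3.26480896e-04
  1.28733502e+00  1.47034489e+00] [-0.21593476 -1.05778183  1.05833595]
```

View pics/s1.png

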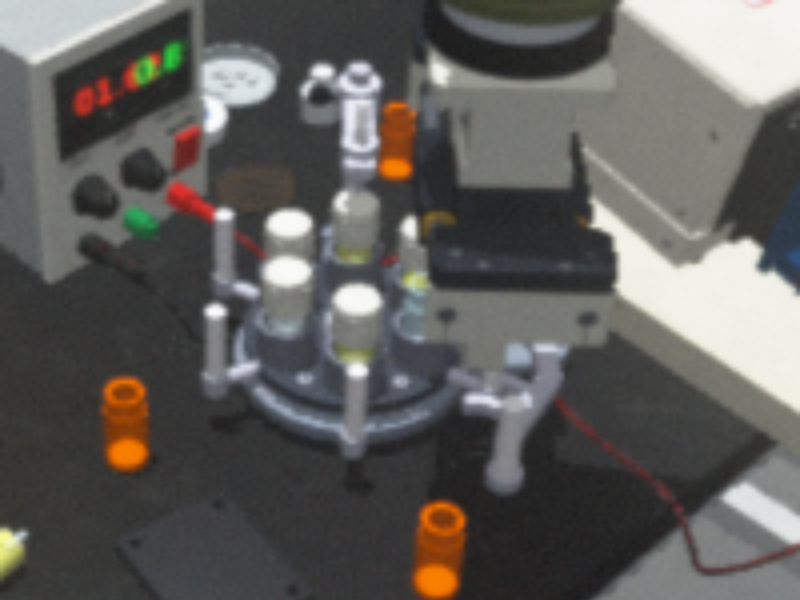

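```bash
python3 - <<'E'
from h import *
from plant import eyes
m=eyes.camera_model("scene")
P=[[.3694,.3664,z] for z in (.093,.112,.177)]+[[.3533,.358,.074]]
print((proj(m,P)-[190,130])*4)
im=eyes.read_camera("top");cv2.imwrite("pics/t1.png",cv2.resize(im[130:290,180:340],(600,600)))
im=eyes.read_camera("wrist");cv2.imwrite("pics/w1.png",im)
print((proj(eyes.camera_model("top"),P)-[180,130])*3.75)
E
```

```text
[[481.6759836  360.0789112 ]
 [485.45791635 328.30272409]
 [499.28359899 212.13791976]
 [516.44951077 400.0412405 ]]
[[213.21306341 461.34266275]
 [211.36543039 459.78495333]
 [204.34036628 453.86223576]
 [228.08808726 490.89140886]]
```

View pics/w1.png

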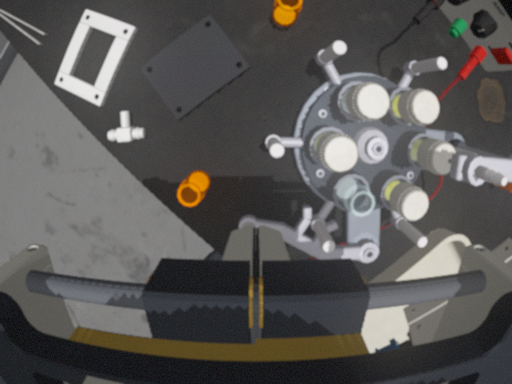

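```bash
python3 - <<'E'
from h import *
from plant import eyes
m=eyes.camera_model("wrist");K=np.array([[m['fx'],0,m['cx']],[0,m['fy'],m['cy']],[0,0,1.]])
R=cv2.Rodrigues(m['rvec'])[0];print('cam',-R.T@m['tvec'])
P=np.array([[.3533,.358,.074],[.3533,.358,.03],[.3694,.3664,.093],[.398,.3186,.074],[.4174,.394,.074],[.4127,.26,.035]])
print(cv2.fisheye.projectPoints(P[:,None],m['rvec'],m['tvec'],K,np.zeros(4))[0][:,0])
E
```

```text
cam [0.42726728 0.42524715 0.26466105]
[[248.85288964 250.96027486]
 [249.89091386 227.14025383]
 [256.53898384 240.76661964]
 [330.45487687 245.13928169]
 [278.72209378 152.58066724]
 [371.00638078 254.45535585]]
```

>>> {"op": "arm_command", "data": {
  "deltas": [
    [[0, 0, -1.9, 0, 0, 0], [0, 0, -1.9, 0, 0, 0], [0, 0, 0, 0, 0, 0]]
  ]
}}

```text
t: 4.0
tool_pos: [0.3702, 0.3684, 0.0563]
orientation: [2.902, 1.202, -0.001]
force: [-1.6, -0.4, -1.0]
opening: 0.0002
gripper_force: 0.0
```

>>> {"op": "arm_command", "data": {
  "deltas": [
    [[-0.42, -0.32, 0, 0, 0, 0], [-0.42, -0.32, 0, 0, 0, 0], [-0.42, -0.32, 0, 0, 0, 0], [-0.42, -0.32, 0, 0, 0, 0], [-0.42, -0.32, 0, 0, 0, 0], [-0.4, -0.35, 0, 0, 0, 0], [-0.4, -0.35, 0, 0, 0, 0], [-0.4, -0.35, 0, 0, 0, 0], [-0.4, -0.4, 0, 0, 0, 0], [-0.4, -0.4, 0, 0, 0, 0], [-0.3, -0.35, 0, 0, 0, 0], [0, 0, 0, 0, 0, 0]]
  ]
}}

```text
t: 5.0
tool_pos: [0.3254, 0.3298, 0.0563]
orientation: [2.902, 1.202, -0.002]
force: [0.1, -0.2, 0.4]
opening: 0.0006
gripper_force: 0.0
```

```bash
python3 - <<'E'
from plant import monitor, eyes
import cv2
s=monitor.read_state();print(s['t'],s['tool_pos'],s['force'])
cv2.imwrite("pics/w2.png",cv2.resize(eyes.read_camera("wrist"),(800,600)))
E
```

```text
5.0 [0.32544639 0.32983693 0.05626877] [ 0.09332695 -0.23753548  0.36663259]
```

View pics/w2.png

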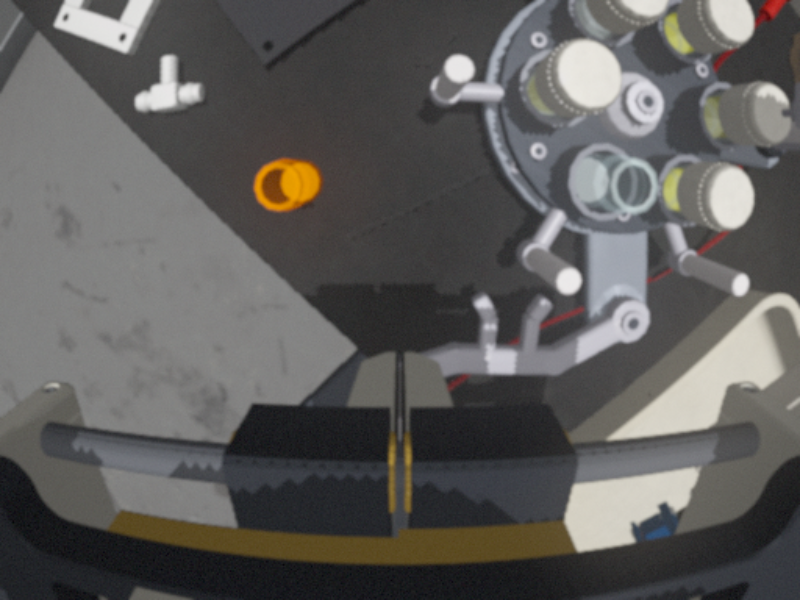

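The fork, near (515,340), now stands clear of pin 3 at (567,280). I'll push a few more mm to the stop.

>>> {"op": "arm_command", "data": {
  "deltas": [
    [[-0.1, -0.12, 0, 0, 0, 0], [-0.1, -0.12, 0, 0, 0, 0], [0, 0, 0, 0, 0, 0], [0, 0, 0, 0, 0, 0]]
  ]
}}

```text
t: 5.38
tool_pos: [0.3243, 0.3283, 0.0566]
orientation: [2.903, 1.202, -0.0]
force: [0.5, 0.0, 0.0]
opening: 0.0006
gripper_force: 0.3
```

>>> {"op": "arm_command", "data": {
  "deltas": [
    [[-0.1, -0.12, 0, 0, 0, 0], [0, 0, 0, 0, 0, 0], [0, 0, 0, 0, 0, 0]]
  ]
}}

```text
t: 5.63
tool_pos: [0.3241, 0.3279, 0.0569]
orientation: [-2.902, -1.201, -0.004]
force: [4.3, 4.1, -4.0]
opening: 0.0005
gripper_force: 3.1
```

>>> {"op": "arm_command", "data": {
  "deltas": [
    [[-0.1, -0.12, 0, 0, 0, 0], [0, 0, 0, 0, 0, 0], [0, 0, 0, 0, 0, 0]]
  ]
}}

```text
t: 5.88
tool_pos: [0.3239, 0.3276, 0.0571]
orientation: [-2.901, -1.201, -0.008]
force: [8.4, 9.0, -9.3]
opening: 0.0004
gripper_force: 6.1
```

The lever is against its open stop. Now the wheel-push path.

```bash
python3 - <<'E'
import numpy as np
S=np.array([.4747,.3384]);y=np.radians(14.8)
def F(p,t=-12.5,r=88):
    a=np.radians(p)+y;return S*100+(r*np.array([np.cos(a),np.sin(a)])+t*np.array([-np.sin(a),np.cos(a)]))/10
ph=[110,115]+list(range(120,171,5))+[174,177,180]
P=[F(p) for p in ph];print(P[0],P[-1])
for p,d in zip(ph[1:],np.diff(P,axis=0)): print(p,d.round(2))
print('back',F(176)-F(180))
E
```

```text
[43.47415712 41.779505  ] [38.64264698 32.80060657]
115 [-0.68 -0.38]
120 [-0.64 -0.44]
125 [-0.6  -0.49]
130 [-0.56 -0.54]
135 [-0.51 -0.59]
140 [-0.45 -0.63]
145 [-0.4  -0.67]
150 [-0.34 -0.7 ]
155 [-0.28 -0.72]
160 [-0.21 -0.75]
165 [-0.15 -0.76]
170 [-0.08 -0.77]
174 [-0.01 -0.62]
177 [ 0.02 -0.46]
180 [ 0.04 -0.46]
back [-0.05100143  0.61829693]
```

>>> {"op": "arm_command", "data": {
  "deltas": [
    [[0.6, 0.6, 0, 0, 0, 0], [0.6, 0.6, 0, 0, 0, 0], [0, 0, 3, 0, 0, 0], [0, 0, 3, 0, 0, 0], [0, 0, 0, 0, 0, 0], [0, 0, 0, 0, 0, 0]]
  ]
}}

```text
t: 6.38
tool_pos: [0.3359, 0.3392, 0.1187]
orientation: [-2.902, -1.202, -0.006]
force: [-1.0, -0.4, -0.5]
opening: 0.0004
gripper_force: 0.0
```

>>> {"op": "arm_command", "data": {
  "deltas": [
    [[2.47, 1.97, 0, 0, 0, 0], [2.47, 1.97, 0, 0, 0, 0], [2.47, 1.97, 0, 0, 0, 0], [2.47, 1.97, 0, 0, 0, 0], [0, 0, 0, 0, 0, 0], [0, 0, 0, 0, 0, 0], [0, 0, -1.9, 0, 0, 0], [0, 0, -2, 0, 0, 0], [0, 0, -2, 0, 0, 0], [0, 0, 0, 0, 0, 0], [0, 0, 0, 0, 0, 0]]
  ]
}}

```text
t: 7.3
tool_pos: [0.4312, 0.4152, 0.0561]
orientation: [2.901, 1.202, -0.006]
force: [0.4, -0.7, 0.9]
opening: 0.0002
gripper_force: 0.0
```

>>> {"op": "arm_command", "data": {
  "deltas": [
    [[-0.5, -0.28, 0.4, 0, 0, 0], [-0.47, -0.28, 0, 0, 0, 0], [-0.6, -0.49, 0, 0, 0, 5], [-0.56, -0.54, 0, 0, 0, 5], [-0.51, -0.59, 0, 0, 0, 5], [-0.45, -0.63, 0, 0, 0, 5], [-0.4, -0.67, 0, 0, 0, 5], [-0.34, -0.7, 0, 0, 0, 5], [-0.28, -0.72, 0, 0, 0, 5], [-0.21, -0.75, 0, 0, 0, 5], [-0.15, -0.76, 0, 0, 0, 5], [-0.08, -0.77, 0, 0, 0, 5]]
  ]
}}

```text
t: 8.3
tool_pos: [0.3877, 0.3453, 0.0636]
orientation: [2.117, 2.321, 0.005]
force: [-1.2, 0.5, 0.8]
opening: 0.0002
gripper_force: 0.5
```

>>> {"op": "arm_command", "data": {
  "deltas": [
    [[0, -0.4, 0, 0, 0, 2], [0, -0.22, 0, 0, 0, 2], [0.02, -0.3, 0, 0, 0, 2], [0.02, -0.2, 0, 0, 0, 2], [0.02, -0.2, 0, 0, 0, 2], [0, -0.2, 0, 0, 0, 0], [0, 0, 0, 0, 0, 0], [0, 0, 0, 0, 0, 0]]
  ]
}}

```text
t: 8.97
tool_pos: [0.3886, 0.3299, 0.0626]
orientation: [1.914, 2.491, 0.003]
force: [-0.2, 0.4, 0.0]
opening: 0.0003
gripper_force: 0.0
```

```bash
python3 - <<'E'
from plant import monitor, eyes
import cv2
s=monitor.read_state();print(s['t'],s['tool_pos'],s['force'])
cv2.imwrite("pics/w3.png",cv2.resize(eyes.read_camera("wrist"),(800,600)))
cv2.imwrite("pics/t3.png",eyes.read_camera("top"))
E
```

```text
8.9667 [0.38857802 0.32988344 0.06262502] [-0.15273036  0.4364758   0.02537201]
```

View pics/w3.png

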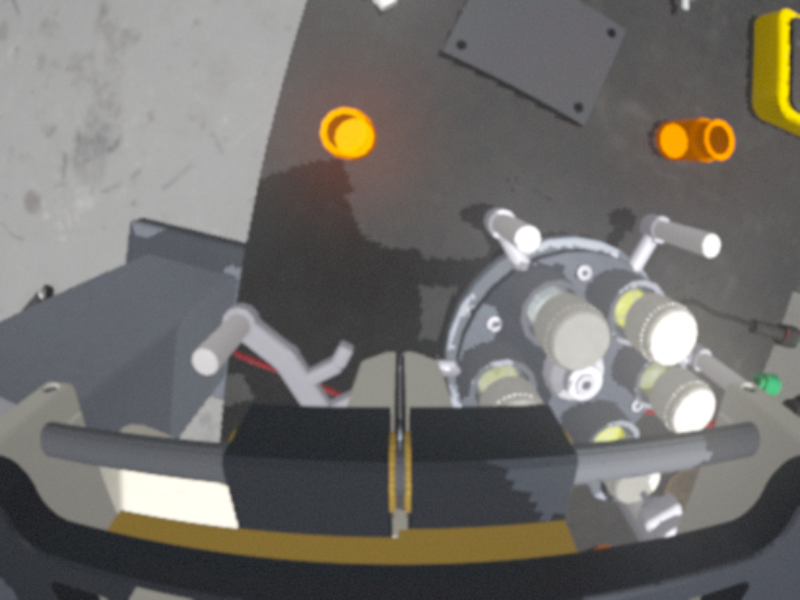

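```bash
cat >>h.py <<'E'
S=np.array([.4747,.3384]);Y=14.8
def wback(m,uv,z):
    K=np.array([[m['fx'],0,m['cx']],[0,m['fy'],m['cy']],[0,0,1.]])
    n=cv2.fisheye.undistortPoints(np.array(uv,float)[:,None],K,np.zeros(4))[:,0]
    return back(dict(m,fx=1,fy=1,cx=0,cy=0),n,z)
def ang(W): 
    d=W[:,:2]-S;return np.degrees(np.arctan2(d[:,1],d[:,0]))-Y,np.hypot(*d.T)
E
python3 - <<'E'
from h import *
from plant import eyes
W=wback(eyes.camera_model("wrist"),np.array([[527,239],[710,245]])/1.5625-.2,.074);print(W,ang(W))
E
```

```text
[[0.41564331 0.39473913 0.074     ]
 [0.49178332 0.41591965 0.074     ]] (array([121.54905808,  62.77214288]), array([0.08161979, 0.0793797 ]))
```

The wheel has turned about 61°, with pin 1 now at about 121°. Second push, on pin 1.

>>> {"op": "arm_command", "data": {
  "deltas": [
    [[-0.05, 0.7, 0, 0, 0, 0], [0, 0, 2.8, 0, 0, 0], [0, 0, 2.8, 0, 0, 0], [0.52, 0.9, 0, 0, 0, -6.7], [0.52, 0.9, 0, 0, 0, -6.7], [0.52, 0.9, 0, 0, 0, -6.7], [0.52, 0.9, 0, 0, 0, -6.7], [0.52, 0.9, 0, 0, 0, -6.7], [0.52, 0.9, 0, 0, 0, -6.7], [0.52, 0.9, 0, 0, 0, -6.7], [0.52, 0.9, 0, 0, 0, -6.7], [0.52, 0.9, 0, 0, 0, -6.4]]
  ]
}}

```text
t: 10.07
tool_pos: [0.4345, 0.4186, 0.1173]
orientation: [2.906, 1.193, -0.001]
force: [0.1, 0.3, 1.0]
opening: 0.0007
gripper_force: 0.0
```

>>> {"op": "arm_command", "data": {
  "deltas": [
    [[0, 0, 0, 0, 0, 0], [0, 0, 0, 0, 0, 0]]
  ]
}}

```text
t: 10.23
tool_pos: [0.4343, 0.4181, 0.1173]
orientation: [2.9, 1.208, -0.001]
force: [0.4, 0.7, 0.5]
opening: 0.0002
gripper_force: 0.0
```

>>> {"op": "arm_command", "data": {
  "deltas": [
    [[0, 0, -1.9, 0, 0, 0], [0, 0, -1.9, 0, 0, 0], [0, 0, -1.9, 0, 0, 0], [0, 0, 0, 0, 0, 0], [0, 0, 0, 0, 0, 0]]
  ]
}}

```text
t: 10.65
tool_pos: [0.4332, 0.4166, 0.0594]
orientation: [2.9, 1.205, -0.005]
force: [0.3, 0.2, 0.6]
opening: 0.0003
gripper_force: 0.0
```

>>> {"op": "arm_command", "data": {
  "deltas": [
    [[-0.68, -0.38, 0, 0, 0, 0], [-0.64, -0.44, 0, 0, 0, 0], [-0.6, -0.49, 0, 0, 0, 5], [-0.56, -0.54, 0, 0, 0, 5], [-0.51, -0.59, 0, 0, 0, 5], [-0.45, -0.63, 0, 0, 0, 5], [-0.4, -0.67, 0, 0, 0, 5], [-0.34, -0.7, 0, 0, 0, 5], [-0.28, -0.72, 0, 0, 0, 5], [-0.21, -0.75, 0, 0, 0, 5], [-0.15, -0.76, 0, 0, 0, 5], [-0.08, -0.77, 0, 0, 0, 5]]
  ]
}}

```text
t: 11.65
tool_pos: [0.3855, 0.3435, 0.0623]
orientation: [2.116, 2.322, 0.004]
force: [-0.7, 0.6, -0.2]
opening: 0.0006
gripper_force: 0.5
```

>>> {"op": "arm_command", "data": {
  "deltas": [
    [[0, -0.4, 0, 0, 0, 2], [0, -0.22, 0, 0, 0, 2], [0.02, -0.3, 0, 0, 0, 2], [0.02, -0.2, 0, 0, 0, 2], [0.02, -0.1, 0, 0, 0, 2], [0, 0, 0, 0, 0, 0], [0, 0, 0, 0, 0, 0]]
  ]
}}

```text
t: 12.23
tool_pos: [0.3863, 0.3313, 0.0618]
orientation: [1.913, 2.491, 0.003]
force: [0.5, 0.4, 0.3]
opening: 0.0005
gripper_force: 0.0
```

```bash
python3 - <<'E'
from plant import monitor, eyes
import cv2
s=monitor.read_state();print(s['t'],s['tool_pos'],s['force'],eyes.camera_model("wrist"))
cv2.imwrite("pics/w4.png",cv2.resize(eyes.read_camera("wrist"),(800,600)))
E
```

```text
12.2333 [0.38633236 0.33128961 0.06176919] [0.51544621 0.36906104 0.25840561] {'fx': 297.3186396354542, 'fy': 297.3186396354542, 'cx': 255.56942467073947, 'cy': 191.8345336453519, 'rvec': array([-2.83113105, -0.37174302, -0.05799666]), 'tvec': array([-0.45836044,  0.22283867,  0.30261926])}
```

View pics/w4.png

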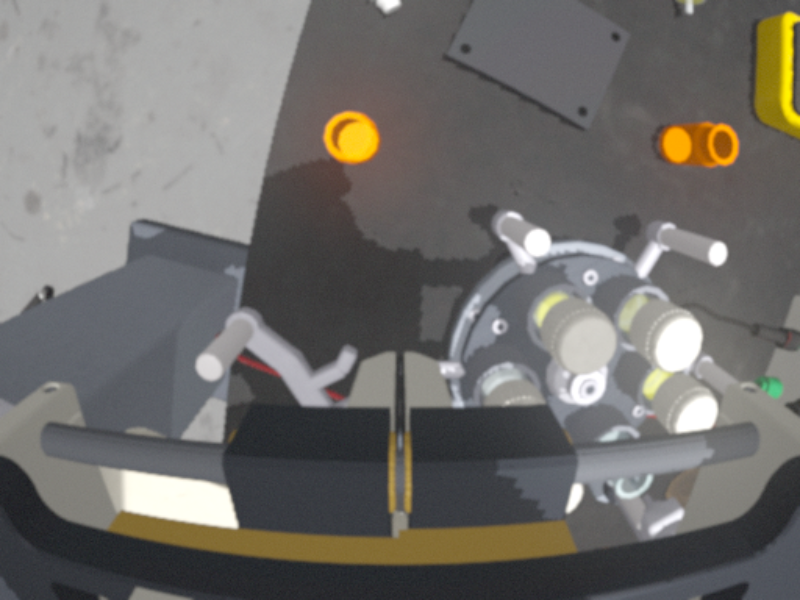

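```bash
python3 - <<'E'
from h import *
from plant import eyes
W=wback(eyes.camera_model("wrist"),np.array([[537,242],[717,252],[210,363]])/1.5625-.2,.074);print(W,ang(W))
E
```

```text
[[0.41725028 0.3962715  0.074     ]
 [0.49421426 0.41590956 0.074     ]
 [0.31297238 0.3207416  0.074     ]] (array([ 119.99044346,   61.06857424, -188.56878531]), array([0.08154496, 0.07992833, 0.16268878]))
```

>>> {"op": "arm_command", "data": {
  "deltas": [
    [[-0.05, 0.7, 0, 0, 0, 0], [0, 0, 2.8, 0, 0, 0], [0, 0, 2.8, 0, 0, 0], [-0.97, -0.4, 0, 0, 0, -6.7], [-0.97, -0.4, 0, 0, 0, -6.7], [-0.97, -0.4, 0, 0, 0, -6.7], [-0.97, -0.4, 0, 0, 0, -6.7], [-0.97, -0.4, 0, 0, 0, -6.7], [-0.97, -0.4, 0, 0, 0, -6.7], [-0.97, -0.4, 0, 0, 0, -6.7], [-0.97, -0.4, 0, 0, 0, -6.7], [-0.97, -0.4, 0, 0, 0, -6.4]]
  ]
}}

```text
t: 13.28
tool_pos: [0.2978, 0.3024, 0.1169]
orientation: [-2.906, -1.193, -0.001]
force: [0.6, 0.1, -0.3]
opening: 0.0005
gripper_force: 0.0
```

>>> {"op": "arm_command", "data": {
  "deltas": [
    [[0, 0, 0, 0, 0, 0], [0, 0, 0, 0, 0, 0]]
  ]
}}

```text
t: 13.45
tool_pos: [0.2984, 0.3026, 0.1169]
orientation: [-2.9, -1.207, -0.001]
force: [-0.2, 0.5, 0.8]
opening: 0.0003
gripper_force: 0.0
```

>>> {"op": "arm_command", "data": {
  "deltas": [
    [[0, 0, -2, 0, 0, 0], [0, 0, -2, 0, 0, 0], [0, 0, -2, 0, 0, 0], [0, 0, 0, 0, 0, 0], [0, 0, 0, 0, 0, 0]]
  ]
}}

```text
t: 13.87
tool_pos: [0.2979, 0.3017, 0.056]
orientation: [2.9, 1.205, -0.004]
force: [-0.2, 1.0, 1.3]
opening: 0.0007
gripper_force: 0.0
```

>>> {"op": "arm_command", "data": {
  "deltas": [
    [[0.38, 0.38, 0, 0, 0, 0], [0.38, 0.38, 0, 0, 0, 0], [0.38, 0.38, 0, 0, 0, 0], [0.38, 0.38, 0, 0, 0, 0], [0.38, 0.38, 0, 0, 0, 0], [0.38, 0.38, 0, 0, 0, 0], [0.38, 0.38, 0, 0, 0, 0], [0.38, 0.38, 0, 0, 0, 0], [0.38, 0.38, 0, 0, 0, 0], [0.38, 0.38, 0, 0, 0, 0], [0.38, 0.38, 0, 0, 0, 0], [0, 0, 0, 0, 0, 0]]
  ]
}}

```text
t: 14.87
tool_pos: [0.3409, 0.3445, 0.0567]
orientation: [-2.902, -1.202, -0.001]
force: [0.5, 0.2, -0.5]
opening: 0.0004
gripper_force: 0.0
```

>>> {"op": "arm_command", "data": {
  "deltas": [
    [[0.2, 0.2, 0, 0, 0, 0], [0.1, 0.1, 0, 0, 0, 0], [0, 0, 0, 0, 0, 0], [0, 0, 0, 0, 0, 0]]
  ]
}}

```text
t: 15.2
tool_pos: [0.3431, 0.347, 0.0567]
orientation: [-2.902, -1.202, -0.0]
force: [0.6, 0.2, -0.0]
opening: 0.0004
gripper_force: 0.0
```

>>> {"op": "arm_command", "data": {
  "deltas": [
    [[0.1, 0.1, 0, 0, 0, 0], [0, 0, 0, 0, 0, 0], [0, 0, 0, 0, 0, 0]]
  ]
}}

```text
t: 15.45
tool_pos: [0.3434, 0.3473, 0.0565]
orientation: [2.902, 1.202, -0.003]
force: [-4.3, -4.1, 3.2]
opening: 0.0005
gripper_force: 2.6
```

>>> {"op": "arm_command", "data": {
  "deltas": [
    [[0.1, 0.1, 0, 0, 0, 0], [0, 0, 0, 0, 0, 0], [0, 0, 0, 0, 0, 0]]
  ]
}}

```text
t: 15.7
tool_pos: [0.3436, 0.3475, 0.0563]
orientation: [2.901, 1.202, -0.007]
force: [-7.6, -7.9, 7.4]
opening: 0.0005
gripper_force: 5.4
```

>>> {"op": "arm_command", "data": {
  "deltas": [
    [[-0.7, -0.7, 0, 0, 0, 0], [-0.7, -0.7, 0, 0, 0, 0], [-0.7, -0.7, 0, 0, 0, 0], [0, 0, 3, 0, 0, 0], [0, 0, 4, 0, 0, 0], [0, 0, 4, 0, 0, 0], [0, -4, 2, 0, 0, 0], [0.5, -4, 0, 0, 0, 0], [0.5, -4, 0, 0, 0, 0], [0.5, -4, 0, 0, 0, 0], [0.5, -4, 0, 0, 0, 0], [0, 0, 0, 0, 0, 0]]
  ]
}}

```text
t: 16.7
tool_pos: [0.3454, 0.1246, 0.1857]
orientation: [2.904, 1.19, 0.002]
force: [-0.3, -0.1, -0.4]
opening: 0.0006
gripper_force: 0.0
```

```bash
python3 - <<'E'
from plant import monitor, eyes
import cv2
s=monitor.read_state();print(s['t'],s['tool_pos'],s['force'])
a=eyes.read_camera("top")[160:270,205:305];b=eyes.read_camera("scene")[140:270,230:345]
r=lambda a:cv2.resize(a,(400,400),interpolation=cv2.INTER_CUBIC)
cv2.imwrite("pics/f.png",cv2.hconcat([cv2.resize(a,(400,440)),cv2.resize(b,(400,440))]))
E
```

```text
16.7 [0.34537436 0.12457341 0.18566885] [-0.2786345  -0.10287641 -0.44174539]
```

View pics/f.png

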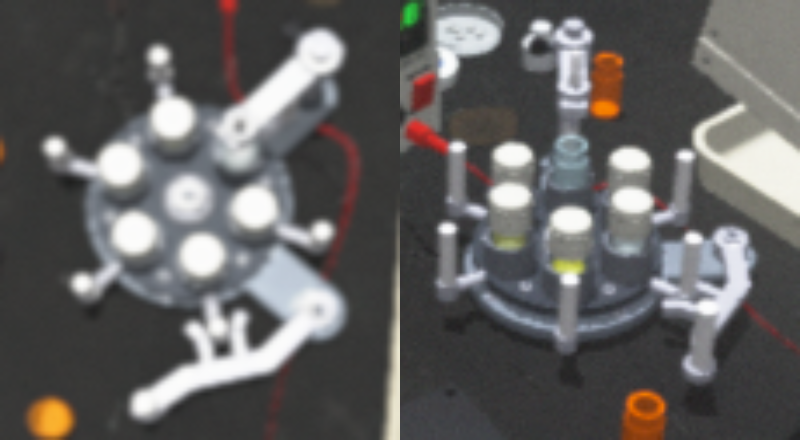

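The open vial at (570,150) in the right half is under the needle. The fork is round the pin at (217,325) in the left half, the lever is home and all six vials stand upright. I'm handing in.

```bash
python3 -c "
from plant import ticket;print(ticket.close_job())"
```

```text
the job is handed in; nothing more can be done
None
```

The open vial is under the needle, the lever is pushed home with its fork locking the wheel, and all six vials stand upright; I handed the job in after about 17 s of the 67 s, and no verdict was returned.

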